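# Open the slip tub in the clay studio

### The arm

A 7-joint arm with a two-finger parallel gripper is mounted at the origin on the work surface. World frame = base frame: x ahead of the robot, y to its left, z up, the work surface at z = 0. Lengths are in m, angles in degrees, forces in N, time in s.
With the tool pointing down it reaches from about 0.4 to 0.85 m from the base axis. Payload 4.4 kg.
Tool frame: the origin (TCP) lies midway between the tips of the shut fingers; the grasp point (between the pads) lies env.grip_depth behind it (env.grip_depth is the distance from the TCP to the grasp point, in m); z points along the fingers, y is the line along which they close (so a half turn about z gives the same grasp; the last joint's range is limited). The gripper opens to 94 mm and grips with 3 to 60 N. Pads are 16 mm wide; open, the fingers measure 119 mm over their backs; the gripper's body (75 mm by 177 mm) begins 78 mm behind the grasp point.
Start: joints at [62.865, 36.005, 2.206, 86.941, -1.547, 57.084, -1.146], TCP at [0.258, -0.597, 0.205] pointing down, gripper open.
Joint ranges: [-175.42, 175.42], [-21.48, 121.26], [-71.46, 75.88], [10.55, 141.38], [-63.04, 243.04], [13.31, 113.54], [-168.57, 168.57]. Speed limits (degrees/s): [147.25, 147.25, 180, 180, 180, 180, 180].

### API

Orientations are given as a 3x3 rotation matrix whose columns are the frame's x, y, z axes.
In Python, from station import readout, read_camera, camera_model, env gives the robot as it stands.
- The arm moves only by the shell command python3 -m inch 'ROWS' [OPENING]. ROWS is JSON, a list of rows, each an object of numbers: "x", "y", "z": the shift along the tool's x, y, z in mm; "yaw": the turn about the tool's z in rad. In form: [{"x": .., "y": .., "z": .., "yaw": ..}, ...]. A call has 1 to 10 rows; each row is the pose to reach, as a shift and turn from the pose commanded when the call began, along the tool's axes at that moment; what a row does not reach only later rows make up. A row lasts 1/10 s, in which the tool goes at most 50 mm and 8.59 degrees, less where a joint would pass 70% of its speed; a pose out of reach is approached as far as the arm can. A call with a gripper value outside its range is refused whole. OPENING is the finger opening in mm, from 0 to 94, set as the call begins (- or left out, the last holds). The fingers move at their own pace and stop on an object; the grip force is fixed at half the most. Time passes only in rows, so rows that repeat a pose let the fingers close. It gives the time, the measured TCP pose, the force, the opening and the grip force at its end, in the units of the state.
- readout.observe(): the state, without advancing time (a new reading comes with each control period).
- read_camera(name): name is "scene" or "top"; returns (picture, depth): 420x560x3 uint8, red, green, blue; 420x560 float32, m along the optical axis (not along the pixel's ray), 0 where there is no reading.
- camera_model(name): a dict with "K" (3x3 intrinsics, pixels), "dist" ([k1, k2, p1, p2, k3] as OpenCV has them; the pictures are not rectified), "extrinsics" (4x4, takes a point from world to camera coordinates). Camera axes: x right, y down, z forward; pixel columns grow to the right and rows downward; lengths in m; the calibration is good to about 2 mm. A picture is of the moment at which its call begins. camera_model takes no time and is no camera call.
- env.job_done(): hands the job in; it is judged then, once.
The state is a dict: "time": time; "qpos": joint angles; "qvel": joint speeds; "joint_torque": joint torques, N m; "position": TCP position; "tool_rot": TCP orientation; "contact_force": force on the tool from outside, world axes, zero at the start; "moment": the same for the moment, N m; "opening": finger opening in m; "grasp_force": force on a finger pad.
Only numpy, scipy, OpenCV 4.12 (cv2) and the standard library are available. Lean on these libraries where they do the work, as an engineer would, in place of code of your own. Each camera call takes 0.05 s, during which the arm holds its last target. There are 200 camera calls.

### The job

Open the grey slip tub: swing its white flip-top tab right back, then unscrew the cap beneath it anticlockwise by its grip bar until you feel it come up against its stop, and lift it off and stand it upright, bar up, in the middle of the wooden board on the turntable. Do not wrench the cap against its stop, pull it before it is free or drop it, and leave the cup, tile and figure where they are.

Things in the scene. Friction and masses are not known exactly. Their poses are not given: they have to be found in the camera images.
- jar: Fixed grey slip tub: canister 130 mm across, 85 mm high, neck 88 mm across up to 110 mm; two hinge posts (64 mm over their outer faces) on its rim, to 161 mm. Origin: centre of its underside, on the cap's axis; z up; x points towards the hinge (52 mm out along +x; the tab's tongue lies to -x).
- tab (a joint): Angle of the white flip-top tab: 0 = shut, level over the cap; starts at 0 to 0.15 rad and grows as the tongue is lifted up and over; stop at 2.2 rad, leaning back well beyond upright. Friction hinge (0.12 N m, about 1.1 N at the tongue): it stays where it is left. Past upright the pinched tongue tends to slip out: push the tab over from the cap side.
- tab_tongue (a point): Middle of the tongue at the tab's free end, 112 mm from the hinge; 12 mm wide (along the hinge, its y), 8 mm thick, 33 mm long, beyond the tab's 44 mm wide, 6 mm thick plate. Free beneath for 60 mm: pinch it across its width from above; it turns between the fingers as the tab swings. x points to the hinge, z up when shut.
- tab_hinge (a point): Middle of the tab's hinge axis, 153 mm above the table, 52 mm along the tub's x from its axis; y along the hinge. The tab turns about +y as it opens: from here the tongue's middle lies -112 mm x cos(angle) along the tub's x and 112 mm x sin(angle) up.
- cap_grip (a point): Middle of the cap's upright grip bar: bar 46 mm long (x), 12 mm wide (y), 30.5 mm high, on a flange 76 mm across. The point is 31 mm above the cap's flat underside, 15.5 mm above the flange and 15 mm below the bar's top. At the start the bar lies within 6 degrees of the tub's x axis; the shut tab lies 4 mm above it. Turning drags under 0.1 N m; keep under 0.5 N m at the stop.
- cap: Loose white cap, 65 to 110 g; origin: centre of its underside (54 mm across, 11.5 mm deep below the flange, with two side lugs, 66 mm over all), 100 mm above the table when on the tub. A sprung seal pushes it up with 6 N. Lugs hold it down until it is turned anticlockwise (from above) to a firm stop, 15 to 75 degrees on, unseen and different each time; there, or up to 6 degrees short of it, it lifts straight off.
- wheel: Fixed steel turntable 220 mm across carrying the wooden board; it does not turn. Origin: centre of its underside.
- board_mid (a point): Middle of the top face of the square wooden board, 170 x 170 mm, on the turntable; 30 mm above the table. z up, x and y along the board's edges.
- cup_mid (a point): Bystander: takeaway coffee cup with black lid, 82 mm across, 108 mm high; point half-way up.
- tile_mid (a point): Bystander: terracotta relief tile, 75 x 100 x 22 mm, lying flat; point at its centre.
- figure_mid (a point): Bystander: white plaster figure on a 60 mm square base, 170 mm high; point half-way up.

How it is judged (in metres and radians):
On the way, in this order (a step that is already met when the one before it is completed fails the run):
1. the tab is swung back (1.95 rad or more) with the cap still on the tub (value of joint tab above 1.95 rad and z of cap_grip in the frame of jar below 0.14 m), for 0.2 s.
2. the cap is lifted off the tub, 30 mm or more, in the fingers (z of cap_grip in the frame of jar above 0.161 m and contact force between the fingers and cap above 1 N), for 0.1 s.
At the end, for the whole second after the job is handed in: The tab is still back at 1.95 rad or more, and the cap stands upright (within 0.1 rad), bar up and released, resting on the board's top face with its centre within 50 mm of the board's middle (value of joint tab above 1.95 rad and horizontal distance between cap_grip and board_mid below 0.05 m and z of cap_grip in the frame of board_mid between 0.027 and 0.035 m and angle between cap_grip's own z axis and vertical below 0.1 rad); the robot touches nothing.
It fails at once if the cap is forced against the tub (over 45 N between them) (contact force between cap and jar above 45 N).
It fails at once if the cap is dropped onto the board (let go over it more than 15 mm up) (horizontal distance between cap_grip and board_mid below 0.085 m and z of cap_grip in the frame of board_mid above 0.046 m and contact force between the fingers and cap below 0.01 N).
It fails at once if the takeaway cup is moved over 20 mm (distance of cup_mid from where it was at the start of the episode above 0.02 m).
It fails at once if the clay tile is moved over 20 mm (distance of tile_mid from where it was at the start of the episode above 0.02 m).
It fails at once if the plaster figure is moved over 20 mm (distance of figure_mid from where it was at the start of the episode above 0.02 m).
It also fails if it takes over 72 s, if anything falls off the work surface, if the arm or the gripper's body presses on something with over 40 N, if the wrist force passes 120 N, or if a joint passes its speed limit or range.

## Working session

There is one attempt and no reset: what is moved stays moved. The work goes in short steps, Python scripts to look and compute and a shell command to move; the robot and the scene stay as the last step left them, time stands still between calls to the robot, and variables do not carry over. Pictures are saved under pics/ and viewed, at most 10 in all, crops included, and the job is handed in when it is done.

```bash
mkdir -p pics; ls
cat > h.py <<'E'
import numpy as np, cv2
from station import readout, read_camera, camera_model, env
def pts(name,d):
    m=camera_model(name);K=np.array(m["K"]);D=np.array(m["dist"]);E=np.linalg.inv(np.array(m["extrinsics"]))
    v,u=np.mgrid[0:d.shape[0],0:d.shape[1]]
    n=cv2.undistortPoints(np.stack([u,v],-1).reshape(-1,1,2).astype(float),K,D).reshape(*d.shape,2)
    P=np.dstack([n*d[...,None],d[...,None]])@E[:3,:3].T+E[:3,3]
    P[d==0]=np.nan
    return P
E
python3 - <<'E'
from h import *
for n in("scene","top"):
    p,d=read_camera(n);cv2.imwrite(f"pics/{n}0.png",p[...,::-1]);np.savez(f"{n}0.npz",p=p,d=d)
    E=np.linalg.inv(camera_model(n)["extrinsics"]);print(n,E.round(3))
o=readout.observe();print(o["time"],o["position"],o["tool_rot"],o["contact_force"],o["opening"],env.grip_depth)
E
```

```text
pics
scene [[-0.878  0.338 -0.34   0.824]
 [ 0.479  0.629 -0.612  0.565]
 [ 0.007 -0.7   -0.714  0.817]
 [ 0.     0.     0.     1.   ]]
top [[ 0.02  -0.997  0.079  0.395]
 [-1.    -0.021 -0.016 -0.009]
 [ 0.018 -0.079 -0.997  1.312]
 [ 0.     0.     0.     1.   ]]
0.1 [ 0.25759531 -0.59614228  0.20466398] [[ 9.17980323e-01  3.96625394e-01 -6.50934862e-04]
 [ 3.96625928e-01 -9.17979066e-01  1.51883250e-03]
 [ 4.86296332e-06 -1.65243599e-03 -9.99998635e-01]] [0.21850289 0.13414762 0.42643235] 0.09387124766159839 0.0188
```

View pics/top0.png

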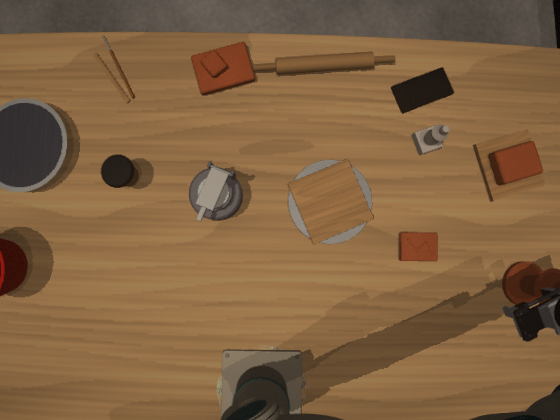

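View pics/scene0.png

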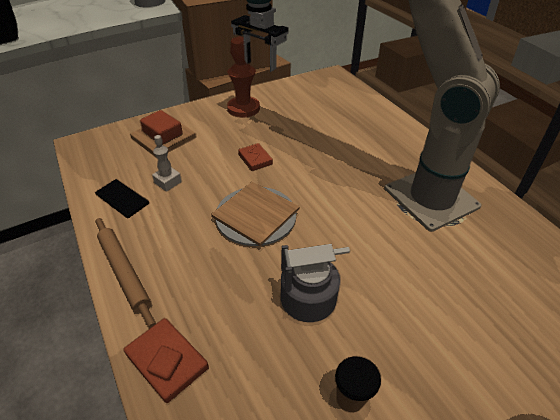

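The top view shows the jar at about (215,192), with its tongue near (202,213) and its hinge posts at (208,167) and (233,175). The board is centred near (331,201), the cup is at (118,171), the tile at (419,247) and the figure at (430,140). The scene view has the tab shut with the tongue at (342,251).

Run:
```python
from h import *
img={}
for n in("top","scene"):
    z=np.load(n+"0.npz");d=z["d"];p=z["p"];P=pts(n,d)
    r=(slice(150,230),slice(180,255)) if n=="top" else (slice(235,325),slice(270,360))
    Q=P[r].reshape(-1,3);C=p[r].reshape(-1,3).astype(int)
    t=(Q[:,2]>.145)&(Q[:,2]<.185)&(C.min(1)>110)
    T=Q[t];c=T.mean(0);w,V=np.linalg.eigh(np.cov(T[:,:2].T));print(n,"tab",t.sum(),c,"axis",V[:,1])
    a=(T[:,:2]-c[:2])@V[:,1];b=(T[:,:2]-c[:2])@V[:,0]
    for lo in np.arange(-.09,.09,.015):
        k=(a>lo)&(a<lo+.015)
        if k.sum()>2: print(round(lo,3),k.sum(),b[k].min().round(4),b[k].max().round(4),T[k].mean(0).round(4))
    # canister shoulder ring
    s=(Q[:,2]>.075)&(Q[:,2]<.092);S=Q[s][:,:2]
    if s.sum()>20: print("shoulder",s.sum(),cv2.minEnclosingCircle(S.astype(np.float32)))
    r=(slice(150,250),slice(280,380)) if n=="top" else (slice(175,250),slice(205,305))
    Q=P[r].reshape(-1,3);C=p[r].reshape(-1,3).astype(int)
    s=(Q[:,2]>.018)&(Q[:,2]<.045)&(C[:,0]-C[:,2]>25)
    print("board",s.sum(),cv2.minAreaRect(Q[s][:,:2].astype(np.float32)),np.median(Q[s][:,2]))
z=np.load("top0.npz");P=pts("top",z["d"])
for k in((118,171),(419,247),(430,140),(202,213),(205,208),(331,201),(446,130)):print(k,P[k[1],k[0]].round(3))
c=z["p"][145:235,170:260,::-1];cv2.imwrite("pics/c0.png",cv2.resize(c,None,fx=6.5,fy=6.5,interpolation=2))
```

```text
top tab 796 [0.50014052 0.12290064 0.16122428] axis [-0.93224918  0.36181691]
-0.06 55 -0.0213 0.0209 [0.5456 0.1055 0.157 ]
-0.045 113 -0.0204 0.0202 [0.5352 0.1094 0.1578]
-0.03 116 -0.0204 0.0207 [0.5211 0.1144 0.1591]
-0.015 120 -0.0219 0.0206 [0.5072 0.1204 0.1604]
0.0 118 -0.0215 0.0211 [0.493  0.1255 0.162 ]
0.015 121 -0.0207 0.0215 [0.4792 0.1309 0.1631]
0.03 97 -0.0218 0.0207 [0.4665 0.1361 0.1643]
0.045 28 -0.005 0.0042 [0.4514 0.142  0.1665]
0.06 28 -0.0053 0.005 [0.4376 0.1469 0.1684]
shoulder 879 ((0.5006425976753235, 0.1220240369439125), 0.06533806025981903)
board 4371 ((0.48420998454093933, -0.17410358786582947), (0.20271290838718414, 0.2115005999803543), 16.798992156982422) 0.030227027394507555
scene tab 814 [0.49960028 0.12494166 0.16041261] axis [-0.93031704  0.36675632]
-0.06 48 -0.0202 0.0228 [0.5437 0.1063 0.1561]
-0.045 124 -0.0211 0.0217 [0.5343 0.1112 0.157 ]
-0.03 122 -0.0213 0.0221 [0.5206 0.117  0.1585]
-0.015 124 -0.021 0.0222 [0.5066 0.1224 0.1598]
0.0 120 -0.0213 0.0219 [0.4927 0.1281 0.1612]
0.015 119 -0.0208 0.0217 [0.4787 0.1331 0.1623]
0.03 99 -0.0209 0.0224 [0.4662 0.1381 0.1634]
0.045 31 -0.0047 0.0066 [0.45   0.1438 0.1653]
0.06 27 -0.004 0.0053 [0.4371 0.1494 0.1671]
shoulder 894 ((0.5012859106063843, 0.12495733797550201), 0.06683914363384247)
board 2926 ((0.4839128255844116, -0.18224185705184937), (0.19443920254707336, 0.19217973947525024), 24.03291130065918) 0.029994942315344053
(118, 171) [0.547 0.358 0.107]
(419, 247) [ 0.376 -0.404  0.02 ]
(430, 140) [ 0.646 -0.415  0.083]
(202, 213) [0.447 0.141 0.166]
(205, 208) [0.458 0.134 0.165]
(331, 201) [ 0.49  -0.171  0.031]
(446, 130) [ 0.654 -0.425  0.17 ]
```

View pics/c0.png

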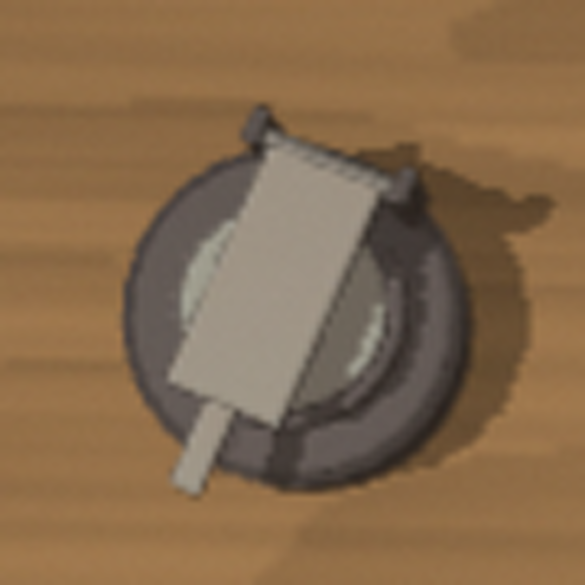

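```bash
cat >> h.py <<'E'
J=np.array([.5008,.1235]);A=np.radians(-21.3);JX=np.array([np.cos(A),np.sin(A)]);JY=np.array([-JX[1],JX[0]])
H=J+.052*JX
def st():
    o=readout.observe();R=np.array(o["tool_rot"]);p=np.array(o["position"]);return o,R,p
def rel(*T,ang=None):
    o,R,p=st()
    for t in T: print(np.round(1000*R.T@(np.array(t)-p),1))
    a=np.arctan2(R[1,0],R[0,0]); print("xang",np.degrees(a).round(2),"yaw",None if ang is None else round(a-ang,3))
def show():
    o,R,p=st();d=p[:2]-J
    print("t",round(o["time"],2),"p",p.round(4),"jar xy",(d@JX).round(4),(d@JY).round(4),"xang",np.degrees(np.arctan2(R[1,0],R[0,0])).round(2),"F",np.round(o["contact_force"],2),"M",np.round(o["moment"],3),"op",round(o["opening"],4),"g",round(o["grasp_force"],1))
E
python3 -c "
from h import *
t=H-.115*JX;print(t,H)
rel([.42,-.25,.27],[*t,.23],ang=A)"
```

```text
[0.44210345 0.14638483] [0.54924794 0.10461094]
[ 286.4 -253.4  -64.9]
[ 463.9 -608.5  -24.3]
xang 23.37 yaw 0.78
```

```bash
python3 -m inch '[{"x":0,"y":0,"z":-45,"yaw":0},{"x":30,"y":-26,"z":-65,"yaw":0},{"x":62,"y":-55,"z":-65,"yaw":0},{"x":95,"y":-84,"z":-65,"yaw":0.1},{"x":127,"y":-112,"z":-65,"yaw":0.2},{"x":160,"y":-141,"z":-65,"yaw":0.3},{"x":192,"y":-170,"z":-65,"yaw":0.4},{"x":224,"y":-198,"z":-65,"yaw":0.5},{"x":256,"y":-227,"z":-65,"yaw":0.6},{"x":286,"y":-253,"z":-65,"yaw":0.7}]' 94; python3 -c "
from h import *
show();t=H-.115*JX
rel([*t,.23],ang=A)"
```

```text
time: 1.1
position: [0.4204, -0.2488, 0.2703]
tool_rot: [[0.957, -0.291, -0.0], [-0.291, -0.957, 0.001], [-0.0, -0.0, -1.0]]
contact_force: [0.4, 0.1, 0.1]
opening: 0.094
grasp_force: 0.0
t 1.1 p [ 0.4204 -0.2488  0.2703] jar xy 0.0603 -0.3761 xang -16.94 F [0.4  0.05 0.15] M [ 0.013 -0.056  0.034] op 0.094 g 0.0
[ -94.4 -384.4   40.5]
xang -16.94 yaw 0.076
```

```bash
python3 -m inch '[{"x":-10,"y":-42,"z":0,"yaw":0.03},{"x":-21,"y":-86,"z":0,"yaw":0.07},{"x":-32,"y":-130,"z":0,"yaw":0.07},{"x":-43,"y":-175,"z":0,"yaw":0.07},{"x":-54,"y":-220,"z":0,"yaw":0.07},{"x":-65,"y":-265,"z":0,"yaw":0.07},{"x":-76,"y":-310,"z":0,"yaw":0.07},{"x":-87,"y":-354,"z":10,"yaw":0.075},{"x":-94,"y":-384,"z":40,"yaw":0.075},{"x":-94,"y":-384,"z":40,"yaw":0.075}]' 94; python3 -c "
from h import *
show();t=H-.115*JX
rel([*t,.153],ang=A)
for n in('scene','top'):
  p,d=read_camera(n);q=p[215:335,260:380] if n=='scene' else p[145:235,170:260]
  cv2.imwrite('pics/%s1.png'%n,cv2.resize(q[...,::-1],(580,580),interpolation=2))
"
```

```text
time: 2.1
position: [0.438, 0.148, 0.2276]
tool_rot: [[0.936, -0.352, -0.006], [-0.352, -0.936, 0.0], [-0.005, 0.002, -1.0]]
contact_force: [-0.0, -1.5, -0.4]
opening: 0.0942
grasp_force: 0.0
t 2.1 p [0.438  0.148  0.2276] jar xy -0.0674 0.0 xang -20.59 F [-0.01 -1.46 -0.36] M [0.04  0.024 0.01 ] op 0.0942 g 0.0
[ 4.8 -0.1 74.6]
xang -20.59 yaw 0.012
```

View pics/scene1.png

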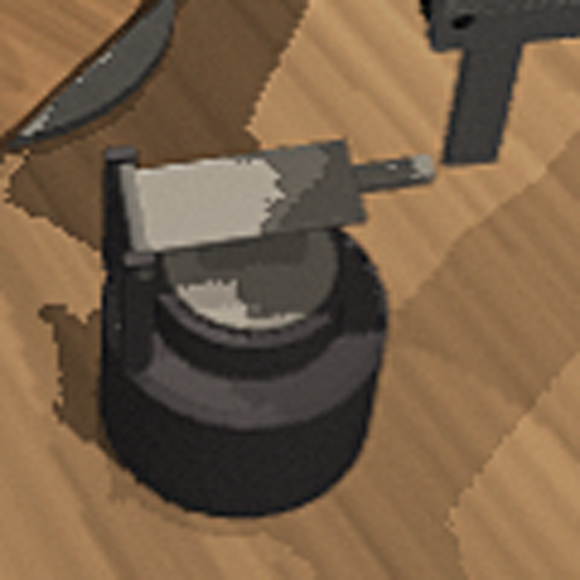

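The scene crop shows the open fingers above the tongue end at about (420,168), with the tab still nearly level. Next I lower the fingers and pinch.

```bash
python3 -m inch '[{"x":0,"y":0,"z":0,"yaw":0},{"x":0,"y":0,"z":30,"yaw":0.01},{"x":0,"y":0,"z":55,"yaw":0.01},{"x":0,"y":0,"z":77,"yaw":0.01},{"x":0,"y":0,"z":77,"yaw":0.01},{"x":0,"y":0,"z":77,"yaw":0.01}]' 94; python3 -c "
from h import *
show()"; python3 -m inch '[{"x":0,"y":0,"z":0,"yaw":0},{"x":0,"y":0,"z":0,"yaw":0},{"x":0,"y":0,"z":0,"yaw":0},{"x":0,"y":0,"z":0,"yaw":0},{"x":0,"y":0,"z":0,"yaw":0},{"x":0,"y":0,"z":0,"yaw":0},{"x":0,"y":0,"z":0,"yaw":0},{"x":0,"y":0,"z":0,"yaw":0}]' 0;python3 -c "
from h import *
show()"
```

```text
time: 2.8
position: [0.4413, 0.1428, 0.1543]
tool_rot: [[0.929, -0.37, 0.001], [-0.37, -0.929, -0.0], [0.001, -0.0, -1.0]]
contact_force: [0.7, 1.6, 0.2]
opening: 0.0939
grasp_force: 0.0
t 2.8 p [0.4413 0.1428 0.1543] jar xy -0.0624 -0.0036 xang -21.73 F [0.69 1.56 0.23] M [0.055 0.042 0.02 ] op 0.0939 g 0.0
time: 3.6
position: [0.4406, 0.1438, 0.1534]
tool_rot: [[0.93, -0.368, -0.0], [-0.368, -0.93, -0.0], [-0.0, 0.0, -1.0]]
contact_force: [0.4, -0.1, 0.3]
opening: 0.0335
grasp_force: 0.0
t 3.6 p [0.4406 0.1438 0.1534] jar xy -0.0635 -0.003 xang -21.6 F [ 0.42 -0.07  0.32] M [ 0.03  -0.041 -0.04 ] op 0.0335 g 0.0
```

```bash
python3 -m inch '[{"x":0,"y":-3,"z":0,"yaw":0},{"x":0,"y":-3,"z":0,"yaw":0},{"x":0,"y":-3,"z":0,"yaw":0},{"x":0,"y":-3,"z":0,"yaw":0},{"x":0,"y":-3,"z":0,"yaw":0}]' 0;python3 -c "
from h import *
show()
o,R,p=st()
# tongue arc: grip on tongue at radius r, angle a0
r=.115;a0=.095
for a in np.radians([5.44,12,20,28,36,44,52,60,68,76]):
  print(round(np.degrees(a)),'x',round(1e3*r*(np.cos(a0)-np.cos(a)),1),'z',round(-1e3*r*(np.sin(a)-np.sin(a0)),1))
"
```

```text
time: 4.1
position: [0.4418, 0.1468, 0.1535]
tool_rot: [[0.93, -0.368, 0.0], [-0.368, -0.93, 0.0], [0.0, -0.0, -1.0]]
contact_force: [0.3, 0.4, -1.3]
opening: 0.0117
grasp_force: 30.0
t 4.1 p [0.4418 0.1468 0.1535] jar xy -0.0634 0.0003 xang -21.61 F [ 0.25  0.4  -1.29] M [ 0.244 -0.023  0.07 ] op 0.0117 g 30.0
5 x -0.0 z 0.0
12 x 2.0 z -13.0
20 x 6.4 z -28.4
28 x 12.9 z -43.1
36 x 21.4 z -56.7
44 x 31.8 z -69.0
52 x 43.7 z -79.7
60 x 57.0 z -88.7
68 x 71.4 z -95.7
76 x 86.7 z -100.7
```

```bash
python3 -m inch '[{"x":0.4,"y":0,"z":-5,"yaw":0},{"x":2,"y":0,"z":-13,"yaw":0},{"x":4,"y":0,"z":-21,"yaw":0},{"x":6.4,"y":0,"z":-28.4,"yaw":0},{"x":9.5,"y":0,"z":-36,"yaw":0},{"x":12.9,"y":0,"z":-43.1,"yaw":0},{"x":17,"y":0,"z":-50,"yaw":0},{"x":21.4,"y":0,"z":-56.7,"yaw":0},{"x":21.4,"y":0,"z":-56.7,"yaw":0}]' 0;python3 -c "
from h import *
show()"
```

```text
time: 5.0
position: [0.4623, 0.1387, 0.2111]
tool_rot: [[0.929, -0.369, 0.001], [-0.369, -0.929, 0.001], [0.001, -0.001, -1.0]]
contact_force: [-0.1, 1.8, 0.1]
opening: 0.0117
grasp_force: 30.0
t 5.0 p [0.4623 0.1387 0.2111] jar xy -0.0414 0.0002 xang -21.65 F [-0.15  1.8   0.12] M [0.71  0.147 0.054] op 0.0117 g 30.0
```

```bash
python3 -m inch '[{"x":5,"y":0,"z":-6.3,"yaw":0},{"x":10.4,"y":0,"z":-12.3,"yaw":0},{"x":16.2,"y":0,"z":-18,"yaw":0},{"x":22.3,"y":0,"z":-23,"yaw":0},{"x":28.8,"y":0,"z":-27.8,"yaw":0},{"x":35.6,"y":0,"z":-32,"yaw":0},{"x":42.6,"y":0,"z":-36,"yaw":0},{"x":50,"y":0,"z":-39,"yaw":0},{"x":57.5,"y":0,"z":-41.8,"yaw":0},{"x":65.3,"y":0,"z":-44,"yaw":0}]' 0;python3 -c "
from h import *
show()
p,d=read_camera('scene');q=p[185:335,240:390]
cv2.imwrite('pics/scene2.png',cv2.resize(q[...,::-1],(580,580),interpolation=2))
"
```

```text
time: 6.0
position: [0.5225, 0.115, 0.2548]
tool_rot: [[0.93, -0.368, -0.001], [-0.368, -0.93, 0.001], [-0.001, -0.001, -1.0]]
contact_force: [-1.5, 4.8, -0.0]
opening: 0.0113
grasp_force: 30.0
t 6.0 p [0.5225 0.115  0.2548] jar xy 0.0233 -0.0001 xang -21.6 F [-1.5   4.8  -0.03] M [ 1.373  0.591 -0.038] op 0.0113 g 30.0
```

View pics/scene2.png

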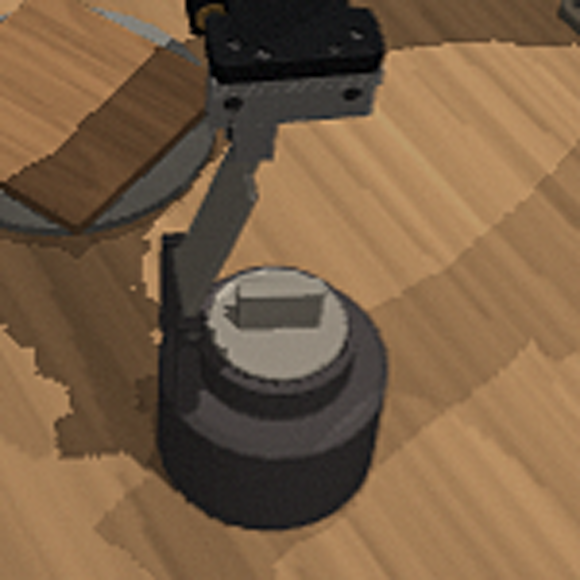

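The tab now stands at about 76°, from (190,310) up to (250,150) in the crop. The bar is clear on top of the cap and roughly along the tub's x axis. I'll release and push from the cap side.

```bash
python3 -m inch '[{"x":0,"y":0,"z":0,"yaw":0},{"x":0,"y":0,"z":0,"yaw":0},{"x":0,"y":0,"z":0,"yaw":0},{"x":0,"y":0,"z":0,"yaw":0},{"x":-20,"y":0,"z":0,"yaw":0},{"x":-50,"y":0,"z":0,"yaw":0},{"x":-70,"y":0,"z":10,"yaw":0},{"x":-70,"y":0,"z":30,"yaw":0},{"x":-70,"y":0,"z":45,"yaw":0}]' 40; python3 -m inch '[{"x":0,"y":0,"z":0,"yaw":0},{"x":0,"y":0,"z":0,"yaw":0},{"x":0,"y":0,"z":0,"yaw":0},{"x":0,"y":0,"z":0,"yaw":0},{"x":0,"y":0,"z":0,"yaw":0}]' 0; python3 -c "
from h import *
show()
p,d=read_camera('scene');P=pts('scene',d);Q=P[P[...,2]>.17]
x=(Q[:,:2]-J)@JX;y=(Q[:,:2]-J)@JY
k=(x>0)&(x<.07)&(abs(y)<.03)&(Q[:,2]<.29)
for z in np.arange(.17,.29,.02):
  m=k&(abs(Q[:,2]-z)<.01);print(z.round(2),m.sum(),np.median(x[m]) if m.any() else 0)
"
```

```text
time: 6.95
position: [0.4566, 0.1404, 0.2088]
tool_rot: [[0.93, -0.367, 0.0], [-0.367, -0.93, -0.0], [0.0, 0.0, -1.0]]
contact_force: [0.8, 0.1, 0.1]
opening: 0.0401
grasp_force: 0.0
time: 7.45
position: [0.4577, 0.1404, 0.2097]
tool_rot: [[0.93, -0.369, 0.001], [-0.369, -0.93, 0.0], [0.001, -0.001, -1.0]]
contact_force: [0.0, -0.3, 0.2]
opening: 0.003
grasp_force: 0.0
t 7.45 p [0.4577 0.1404 0.2097] jar xy -0.0464 0.0001 xang -21.62 F [ 0.04 -0.35  0.18] M [ 0.087  0.037 -0.049] op 0.003 g 0.0
0.17 40 0.04719732227513189
0.19 96 0.04258353352426163
0.21 100 0.03646256830468947
0.23 107 0.03014673515983743
0.25 83 0.02438664657602788
0.27 53 0.017688215241365993
```

```bash
python3 -m inch '[{"x":30,"y":0,"z":0,"yaw":0},{"x":60,"y":0,"z":0,"yaw":0},{"x":72,"y":0,"z":0,"yaw":0},{"x":79,"y":0,"z":0,"yaw":0},{"x":86,"y":0,"z":0,"yaw":0},{"x":93,"y":0,"z":0,"yaw":0},{"x":100,"y":0,"z":0,"yaw":0},{"x":107,"y":0,"z":0,"yaw":0},{"x":113,"y":0,"z":0,"yaw":0},{"x":113,"y":0,"z":0,"yaw":0}]' 0; python3 -c "
from h import *
show()"
python3 -m inch '[{"x":3,"y":0,"z":0,"yaw":0},{"x":6,"y":0,"z":0,"yaw":0},{"x":9,"y":0,"z":0,"yaw":0},{"x":9,"y":0,"z":0,"yaw":0}]' 0;  python3 -c "
from h import *
show()"
```

```text
time: 8.5
position: [0.5634, 0.0984, 0.2092]
tool_rot: [[0.929, -0.369, 0.001], [-0.369, -0.929, -0.0], [0.001, -0.0, -1.0]]
contact_force: [-1.4, 1.0, -0.5]
opening: 0.0004
grasp_force: 0.2
t 8.5 p [0.5634 0.0984 0.2092] jar xy 0.0675 -0.0006 xang -21.65 F [-1.37  0.97 -0.51] M [ 0.089  0.093 -0.03 ] op 0.0004 g 0.2
time: 8.9
position: [0.5713, 0.0953, 0.2093]
tool_rot: [[0.93, -0.369, 0.001], [-0.369, -0.93, -0.0], [0.001, -0.0, -1.0]]
contact_force: [-0.9, 0.6, -0.5]
opening: 0.0007
grasp_force: 0.5
t 8.9 p [0.5713 0.0953 0.2093] jar xy 0.0759 -0.0007 xang -21.63 F [-0.94  0.58 -0.52] M [ 0.179  0.246 -0.032] op 0.0007 g 0.5
```

Pushing on gently until the force rises at the stop, watching from the camera.

```bash
python3 -m inch '[{"x":2,"y":0,"z":0,"yaw":0},{"x":4,"y":0,"z":0,"yaw":0},{"x":4,"y":0,"z":0,"yaw":0}]' 0;  python3 -c "
from h import *
show()
p,d=read_camera('scene');P=pts('scene',d);Q=P[(P[...,2]>.17)];C=p[P[...,2]>.17].astype(int)
x=(Q[:,:2]-J)@JX;y=(Q[:,:2]-J)@JY
k=(x>.05)&(x<.14)&(abs(y)<.023)&(abs(y)>.012)&(Q[:,2]<.24)
for z in np.arange(.17,.24,.01):
  m=k&(abs(Q[:,2]-z)<.005);print(z.round(2),m.sum(),np.percentile(x[m],[10,50,90]).round(4) if m.any() else 0)
q=p[185:335,200:350]
cv2.imwrite('pics/scene3.png',cv2.resize(q[...,::-1],(580,580),interpolation=2))
"
```

```text
time: 9.2
position: [0.5747, 0.0939, 0.2093]
tool_rot: [[0.93, -0.368, 0.0], [-0.368, -0.93, 0.0], [0.0, -0.0, -1.0]]
contact_force: [-1.4, 0.4, 0.4]
opening: 0.0
grasp_force: 0.7
t 9.2 p [0.5747 0.0939 0.2093] jar xy 0.0796 -0.0007 xang -21.62 F [-1.45  0.38  0.4 ] M [0.216 0.362 0.001] op 0.0 g 0.7
0.17 18 [0.0602 0.0623 0.0653]
0.18 30 [0.0648 0.0684 0.0715]
0.19 25 [0.0723 0.0752 0.0789]
0.2 23 [0.0805 0.083  0.0868]
0.21 26 [0.0871 0.091  0.0951]
0.22 25 [0.0936 0.0978 0.1016]
0.23 24 [0.085  0.1045 0.1069]
```

View pics/scene3.png

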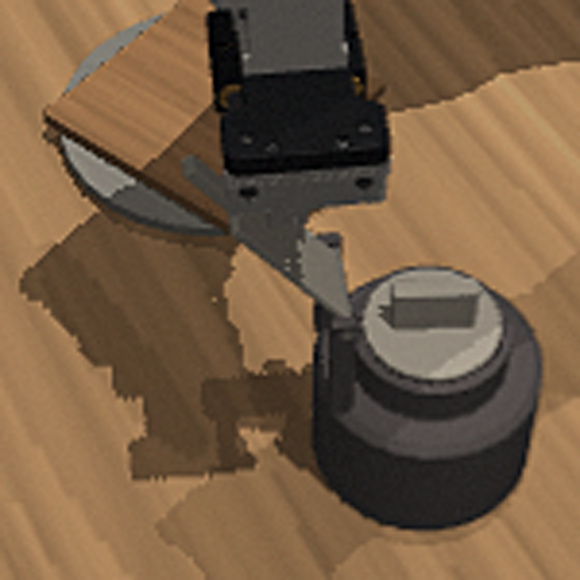

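The crop shows the tab leaning back to about 2.18 rad, with its tongue at (195,170). The cap's bar is clear at (430,300). I'll retreat and measure the bar.

```bash
python3 -m inch '[{"x":-20,"y":0,"z":0,"yaw":0},{"x":-50,"y":0,"z":-10,"yaw":0},{"x":-80,"y":0,"z":-20,"yaw":0},{"x":-120,"y":0,"z":-20,"yaw":0},{"x":-150,"y":0,"z":-20,"yaw":0},{"x":-170,"y":0,"z":-20,"yaw":0},{"x":-170,"y":0,"z":-20,"yaw":0}]' 60; python3 -c "
from h import *
show()
for n in('scene','top'):
  p,d=read_camera(n);P=pts(n,d);Q=P.reshape(-1,3);dd=Q[:,:2]-J;x=dd@JX;y=dd@JY
  k=(np.hypot(x,y)<.036)&(Q[:,2]>.122)&(Q[:,2]<.155)
  t=k&(Q[:,2]>.143)
  for m in(k,t):
    if m.sum()>10: print(n,m.sum(),cv2.minAreaRect(np.c_[x[m],y[m]].astype(np.float32)*1000),np.c_[x,y,Q[:,2]][m].mean(0).round(4),np.degrees(0.5*np.arctan2(2*np.cov(x[m],y[m])[0,1],x[m].var()-y[m].var())))
  f=(np.hypot(x,y)<.045)&(Q[:,2]>.11)&(Q[:,2]<.119)
  if f.sum()>20:print('flange',f.sum(),cv2.minEnclosingCircle(np.c_[x[f],y[f]].astype(np.float32)*1000),np.median(Q[f,2]))
  k=(x>.05)&(x<.14)&(abs(y)<.024)&(Q[:,2]<.26)&(Q[:,2]>.17);print('tab',n,k.sum(),np.polyfit(Q[k,2],x[k],1) if k.any() else '')
"
```

```text
time: 9.95
position: [0.4149, 0.1577, 0.2297]
tool_rot: [[0.931, -0.365, 0.001], [-0.365, -0.931, 0.001], [0.001, -0.001, -1.0]]
contact_force: [0.2, 0.2, -0.0]
opening: 0.053
grasp_force: 0.0
t 9.95 p [0.4149 0.1577 0.2297] jar xy -0.0924 0.0006 xang -21.42 F [ 0.2   0.22 -0.03] M [ 0.043 -0.018  0.024] op 0.053 g 0.0
scene 256 ((-0.7788791656494141, 1.549489974975586), (12.871341705322266, 46.48344421386719), 84.10671997070312) [-0.      0.0035  0.1382] -6.078232232522898
scene 110 ((-1.041433334350586, 0.9823694229125977), (11.767505645751953, 44.16419982910156), 84.35767364501953) [-0.0007  0.001   0.1456] -5.261315078138832
flange 643 ((-0.272126704454422, 0.9358854293823242), 44.41252517700195) 0.11465233642616823
tab scene 518 [ 0.73918278 -0.06539578]
top 125 ((-1.182281494140625, -3.2455921173095703), (41.85811996459961, 33.89714813232422), 32.34561538696289) [-0.0003 -0.0029  0.1433] -4.45879797799868
top 89 ((-0.12915420532226562, -1.788827896118164), (11.963566780090332, 44.9057502746582), 84.78511047363281) [-0.0007 -0.0021  0.1467] -5.96394447511966
flange 716 ((-0.20387384295463562, -1.5072845220565796), 44.08663558959961) 0.11510972012356968
tab top 560 [ 0.73780384 -0.06478845]
```

```bash
python3 -m inch '[{"x":30,"y":0,"z":0,"yaw":0.09},{"x":65,"y":0,"z":0,"yaw":0.095},{"x":85,"y":0.5,"z":0,"yaw":0.095},{"x":92,"y":0.7,"z":0,"yaw":0.095},{"x":92,"y":0.7,"z":0,"yaw":0.095},{"x":92,"y":0.7,"z":0,"yaw":0.095}]' 60; python3 -c "
from h import *
show();rel([*(J-.0007*JX),.12],ang=A-np.radians(5.5))"
```

```text
time: 10.65
position: [0.501, 0.1222, 0.2289]
tool_rot: [[0.891, -0.455, -0.001], [-0.455, -0.891, 0.0], [-0.001, 0.0, -1.0]]
contact_force: [-0.7, 0.0, -0.5]
opening: 0.0603
grasp_force: 0.0
t 10.65 p [0.501  0.1222 0.2289] jar xy 0.0006 -0.0011 xang -27.05 F [-0.68  0.03 -0.53] M [ 0.114  0.117 -0.016] op 0.0603 g 0.0
[ -1.3  -1.  108.9]
xang -27.05 yaw -0.004
```

```bash
python3 -m inch '[{"x":-1,"y":-1,"z":30,"yaw":0},{"x":-1,"y":-1,"z":60,"yaw":0},{"x":-1,"y":-1,"z":85,"yaw":0},{"x":-1,"y":-1,"z":100,"yaw":0},{"x":-1,"y":-1,"z":109,"yaw":0},{"x":-1,"y":-1,"z":109,"yaw":0},{"x":-1,"y":-1,"z":109,"yaw":0},{"x":-1,"y":-1,"z":109,"yaw":0}]' 60; python3 -c "
from h import *
show()"; python3 -m inch '[{"x":0,"y":0,"z":0,"yaw":0},{"x":0,"y":0,"z":0,"yaw":0},{"x":0,"y":0,"z":0,"yaw":0},{"x":0,"y":0,"z":0,"yaw":0},{"x":0,"y":0,"z":0,"yaw":0},{"x":0,"y":0,"z":0,"yaw":0},{"x":0,"y":0,"z":0,"yaw":0},{"x":0,"y":0,"z":0,"yaw":0},{"x":0,"y":0,"z":0,"yaw":0},{"x":0,"y":0,"z":0,"yaw":0}]' 0;  python3 -c "
from h import *
show()"
```

```text
time: 11.45
position: [0.5018, 0.1238, 0.1212]
tool_rot: [[0.891, -0.455, 0.002], [-0.455, -0.891, 0.001], [0.001, -0.001, -1.0]]
contact_force: [0.2, 0.6, -1.2]
opening: 0.0595
grasp_force: 0.0
t 11.45 p [0.5018 0.1238 0.1212] jar xy 0.0009 0.0006 xang -27.05 F [ 0.24  0.56 -1.15] M [ 0.027 -0.021  0.041] op 0.0595 g 0.0
time: 12.45
position: [0.5012, 0.1234, 0.1201]
tool_rot: [[0.891, -0.455, -0.0], [-0.455, -0.891, -0.0], [-0.0, 0.0, -1.0]]
contact_force: [-0.5, 0.9, -0.0]
opening: 0.0116
grasp_force: 30.0
t 12.45 p [0.5012 0.1234 0.1201] jar xy 0.0004 0.0001 xang -27.05 F [-0.51  0.88 -0.04] M [ 0.077 -0.018  0.038] op 0.0116 g 30.0
```

```bash
python3 -m inch '[{"x":0,"y":0,"z":0,"yaw":-0.04},{"x":0,"y":0,"z":0,"yaw":-0.08},{"x":0,"y":0,"z":0,"yaw":-0.12},{"x":0,"y":0,"z":0,"yaw":-0.16},{"x":0,"y":0,"z":0,"yaw":-0.2}]' 0;  python3 -c "
from h import *
show()"; python3 -m inch '[{"x":0,"y":0,"z":0,"yaw":-0.02},{"x":0,"y":0,"z":0,"yaw":-0.04},{"x":0,"y":0,"z":0,"yaw":-0.04}]' 0;  python3 -c "
from h import *
show()"
```

```text
time: 12.95
position: [0.5012, 0.1235, 0.1202]
tool_rot: [[0.964, -0.266, -0.0], [-0.266, -0.964, 0.0], [-0.0, -0.0, -1.0]]
contact_force: [0.7, 1.1, -0.6]
opening: 0.0115
grasp_force: 30.0
t 12.95 p [0.5012 0.1235 0.1202] jar xy 0.0004 0.0001 xang -15.41 F [ 0.71  1.14 -0.55] M [ 0.138  0.011 -0.049] op 0.0115 g 30.0
time: 13.25
position: [0.5012, 0.1234, 0.1202]
tool_rot: [[0.973, -0.229, -0.0], [-0.229, -0.973, 0.0], [-0.0, -0.0, -1.0]]
contact_force: [0.3, 1.7, -0.2]
opening: 0.012
grasp_force: 30.0
t 13.25 p [0.5012 0.1234 0.1202] jar xy 0.0004 0.0001 xang -13.26 F [ 0.33  1.72 -0.24] M [0.109 0.035 0.023] op 0.012 g 30.0
```

```bash
cat > chk.py <<'E'
from h import *
show();o=readout.observe();raise SystemExit(int(abs(o["moment"][2])>.17))
E
I="python3 -m inch"; 
$I '[{"x":0,"y":0,"z":0,"yaw":-0.02},{"x":0,"y":0,"z":0,"yaw":-0.035},{"x":0,"y":0,"z":0,"yaw":-0.035}]' 0 >/dev/null && python3 chk.py && \
$I '[{"x":0,"y":0,"z":0,"yaw":-0.02},{"x":0,"y":0,"z":0,"yaw":-0.035},{"x":0,"y":0,"z":0,"yaw":-0.035}]' 0 >/dev/null && python3 chk.py && \
$I '[{"x":0,"y":0,"z":0,"yaw":-0.02},{"x":0,"y":0,"z":0,"yaw":-0.035},{"x":0,"y":0,"z":0,"yaw":-0.035}]' 0 >/dev/null && python3 chk.py && \
$I '[{"x":0,"y":0,"z":0,"yaw":-0.02},{"x":0,"y":0,"z":0,"yaw":-0.035},{"x":0,"y":0,"z":0,"yaw":-0.035}]' 0 >/dev/null && python3 chk.py && \
$I '[{"x":0,"y":0,"z":0,"yaw":-0.02},{"x":0,"y":0,"z":0,"yaw":-0.035},{"x":0,"y":0,"z":0,"yaw":-0.035}]' 0 >/dev/null && python3 chk.py
```

```text
t 13.55 p [0.5012 0.1234 0.1202] jar xy 0.0004 0.0 xang -11.26 F [ 0.09  0.23 -1.47] M [ 0.166 -0.036 -0.048] op 0.0117 g 30.0
t 13.85 p [0.5012 0.1234 0.1202] jar xy 0.0004 0.0001 xang -9.26 F [ 0.49 -0.35 -1.04] M [ 0.142 -0.013 -0.033] op 0.012 g 30.0
t 14.15 p [0.5012 0.1234 0.1202] jar xy 0.0004 0.0 xang -7.25 F [-0.11  0.55 -1.18] M [ 0.17  -0.02  -0.019] op 0.0121 g 30.0
t 14.45 p [0.5012 0.1234 0.1202] jar xy 0.0004 0.0001 xang -5.25 F [ 0.5   0.17 -0.38] M [ 0.134 -0.001 -0.036] op 0.0118 g 30.0
t 14.75 p [0.5012 0.1234 0.1202] jar xy 0.0004 0.0 xang -3.24 F [ 0.17  1.02 -2.19] M [ 0.135  0.022 -0.062] op 0.0118 g 30.0
```

```bash
I="python3 -m inch"; 
$I '[{"x":0,"y":0,"z":0,"yaw":-0.02},{"x":0,"y":0,"z":0,"yaw":-0.04},{"x":0,"y":0,"z":0,"yaw":-0.04}]' 0 >/dev/null && python3 chk.py && \
$I '[{"x":0,"y":0,"z":0,"yaw":-0.02},{"x":0,"y":0,"z":0,"yaw":-0.04},{"x":0,"y":0,"z":0,"yaw":-0.04}]' 0 >/dev/null && python3 chk.py && \
$I '[{"x":0,"y":0,"z":0,"yaw":-0.02},{"x":0,"y":0,"z":0,"yaw":-0.04},{"x":0,"y":0,"z":0,"yaw":-0.04}]' 0 >/dev/null && python3 chk.py && \
$I '[{"x":0,"y":0,"z":0,"yaw":-0.02},{"x":0,"y":0,"z":0,"yaw":-0.04},{"x":0,"y":0,"z":0,"yaw":-0.04}]' 0 >/dev/null && python3 chk.py && \
$I '[{"x":0,"y":0,"z":0,"yaw":-0.02},{"x":0,"y":0,"z":0,"yaw":-0.04},{"x":0,"y":0,"z":0,"yaw":-0.04}]' 0 >/dev/null && python3 chk.py && \
$I '[{"x":0,"y":0,"z":0,"yaw":-0.02},{"x":0,"y":0,"z":0,"yaw":-0.04},{"x":0,"y":0,"z":0,"yaw":-0.04}]' 0 >/dev/null && python3 chk.py && \
$I '[{"x":0,"y":0,"z":0,"yaw":-0.02},{"x":0,"y":0,"z":0,"yaw":-0.04},{"x":0,"y":0,"z":0,"yaw":-0.04}]' 0 >/dev/null && python3 chk.py && \
$I '[{"x":0,"y":0,"z":0,"yaw":-0.02},{"x":0,"y":0,"z":0,"yaw":-0.04},{"x":0,"y":0,"z":0,"yaw":-0.04}]' 0 >/dev/null && python3 chk.py
```

```text
t 15.05 p [0.5012 0.1234 0.1202] jar xy 0.0004 0.0001 xang -0.94 F [ 0.7   0.32 -1.27] M [ 0.067 -0.038 -0.034] op 0.0119 g 30.0
t 15.35 p [0.5012 0.1234 0.1202] jar xy 0.0004 0.0001 xang 1.35 F [ 0.59 -0.11 -1.41] M [ 0.101  0.016 -0.037] op 0.012 g 30.0
t 15.65 p [0.5012 0.1234 0.1202] jar xy 0.0004 0.0001 xang 3.65 F [ 0.03  0.36 -0.33] M [ 0.068 -0.017 -0.021] op 0.0117 g 30.0
t 15.95 p [0.5012 0.1234 0.1202] jar xy 0.0004 0.0001 xang 5.94 F [-0.23  1.51 -0.95] M [ 0.109 -0.019 -0.065] op 0.0119 g 30.0
t 16.25 p [0.5012 0.1234 0.1202] jar xy 0.0004 0.0001 xang 8.23 F [ 0.6  -0.01 -1.51] M [ 0.093  0.039 -0.073] op 0.0117 g 30.0
t 16.55 p [0.5012 0.1234 0.1202] jar xy 0.0004 0.0001 xang 10.52 F [-0.75  0.24 -1.14] M [ 0.008  0.064 -0.02 ] op 0.0118 g 30.0
t 16.85 p [0.5012 0.1234 0.1202] jar xy 0.0004 0.0 xang 12.81 F [ 0.71 -0.59 -1.71] M [ 0.082  0.042 -0.035] op 0.0117 g 30.0
t 17.15 p [0.5012 0.1234 0.1202] jar xy 0.0004 0.0001 xang 15.1 F [-0.83 -0.05 -1.03] M [ 0.029  0.038 -0.007] op 0.0117 g 30.0
```

```bash
I="python3 -m inch"; 
$I '[{"x":0,"y":0,"z":0,"yaw":-0.02},{"x":0,"y":0,"z":0,"yaw":-0.04},{"x":0,"y":0,"z":0,"yaw":-0.04}]' 0 >/dev/null && python3 chk.py && \
$I '[{"x":0,"y":0,"z":0,"yaw":-0.02},{"x":0,"y":0,"z":0,"yaw":-0.04},{"x":0,"y":0,"z":0,"yaw":-0.04}]' 0 >/dev/null && python3 chk.py && \
$I '[{"x":0,"y":0,"z":0,"yaw":-0.02},{"x":0,"y":0,"z":0,"yaw":-0.04},{"x":0,"y":0,"z":0,"yaw":-0.04}]' 0 >/dev/null && python3 chk.py && \
$I '[{"x":0,"y":0,"z":0,"yaw":-0.02},{"x":0,"y":0,"z":0,"yaw":-0.04},{"x":0,"y":0,"z":0,"yaw":-0.04}]' 0 >/dev/null && python3 chk.py && \
$I '[{"x":0,"y":0,"z":0,"yaw":-0.02},{"x":0,"y":0,"z":0,"yaw":-0.04},{"x":0,"y":0,"z":0,"yaw":-0.04}]' 0 >/dev/null && python3 chk.py && \
$I '[{"x":0,"y":0,"z":0,"yaw":-0.02},{"x":0,"y":0,"z":0,"yaw":-0.04},{"x":0,"y":0,"z":0,"yaw":-0.04}]' 0 >/dev/null && python3 chk.py && \
$I '[{"x":0,"y":0,"z":0,"yaw":-0.02},{"x":0,"y":0,"z":0,"yaw":-0.04},{"x":0,"y":0,"z":0,"yaw":-0.04}]' 0 >/dev/null && python3 chk.py && \
$I '[{"x":0,"y":0,"z":0,"yaw":-0.02},{"x":0,"y":0,"z":0,"yaw":-0.04},{"x":0,"y":0,"z":0,"yaw":-0.04}]' 0 >/dev/null && python3 chk.py
```

```text
t 17.45 p [0.5012 0.1234 0.1202] jar xy 0.0005 0.0001 xang 17.39 F [-0.29 -0.1  -0.07] M [0.085 0.105 0.045] op 0.012 g 30.0
t 17.75 p [0.5012 0.1234 0.1202] jar xy 0.0004 0.0001 xang 19.68 F [-0.76 -0.18 -0.55] M [0.022 0.117 0.017] op 0.0121 g 30.0
t 18.05 p [0.5013 0.1234 0.1202] jar xy 0.0005 0.0001 xang 21.98 F [-1.98 -0.39 -0.11] M [ 0.097  0.043 -0.015] op 0.0115 g 30.0
t 18.35 p [0.5013 0.1234 0.1203] jar xy 0.0005 0.0001 xang 24.27 F [-0.8   0.5   1.06] M [-0.041  0.125 -0.004] op 0.0116 g 30.0
t 18.65 p [0.5013 0.1235 0.1204] jar xy 0.0005 0.0002 xang 26.57 F [-1.11 -0.54  3.04] M [-0.005  0.198  0.055] op 0.0115 g 30.0
t 18.95 p [0.5014 0.1235 0.1204] jar xy 0.0006 0.0002 xang 28.86 F [-1.15 -0.51  5.42] M [-0.022  0.182 -0.017] op 0.0119 g 30.0
t 19.25 p [0.5015 0.1235 0.1203] jar xy 0.0006 0.0003 xang 31.15 F [-0.59  0.48  5.1 ] M [ 0.051  0.035 -0.001] op 0.012 g 30.0
t 19.55 p [0.5015 0.1236 0.1203] jar xy 0.0006 0.0003 xang 33.44 F [ 1.17 -0.52  5.4 ] M [ 0.092 -0.133 -0.029] op 0.0115 g 30.0
```

```bash
I="python3 -m inch"; 
$I '[{"x":0,"y":0,"z":0,"yaw":-0.01},{"x":0,"y":0,"z":0,"yaw":-0.02},{"x":0,"y":0,"z":0,"yaw":-0.02}]' 0 >/dev/null && python3 chk.py && \
$I '[{"x":0,"y":0,"z":0,"yaw":-0.01},{"x":0,"y":0,"z":0,"yaw":-0.02},{"x":0,"y":0,"z":0,"yaw":-0.02}]' 0 >/dev/null && python3 chk.py && \
$I '[{"x":0,"y":0,"z":0,"yaw":-0.01},{"x":0,"y":0,"z":0,"yaw":-0.02},{"x":0,"y":0,"z":0,"yaw":-0.02}]' 0 >/dev/null && python3 chk.py && \
$I '[{"x":0,"y":0,"z":0,"yaw":-0.01},{"x":0,"y":0,"z":0,"yaw":-0.02},{"x":0,"y":0,"z":0,"yaw":-0.02}]' 0 >/dev/null && python3 chk.py
```

```text
t 19.85 p [0.5014 0.1235 0.1202] jar xy 0.0006 0.0002 xang 34.56 F [0.58 0.56 4.6 ] M [ 0.107 -0.195  0.045] op 0.0121 g 30.0
t 20.15 p [0.5015 0.1236 0.1203] jar xy 0.0006 0.0003 xang 35.7 F [0.4  0.21 4.49] M [ 0.161 -0.248 -0.001] op 0.012 g 30.0
t 20.45 p [0.5015 0.1237 0.1202] jar xy 0.0006 0.0004 xang 36.83 F [1.49 1.86 3.53] M [ 0.312 -0.316 -0.176] op 0.0123 g 30.0
```

```bash
python3 -m inch '[{"x":0,"y":0,"z":0,"yaw":0},{"x":0,"y":0,"z":0,"yaw":-0.01},{"x":0,"y":0,"z":0,"yaw":-0.01}]' 0 >/dev/null ; python3 chk.py; python3 -c "
from h import *
for n in('scene',):
  p,d=read_camera(n);P=pts(n,d);Q=P.reshape(-1,3);dd=Q[:,:2]-J;x=dd@JX;y=dd@JY
  k=(x>.05)&(x<.14)&(abs(y)<.024)&(Q[:,2]<.26)&(Q[:,2]>.17);print('tab',n,k.sum(),np.polyfit(Q[k,2],x[k],1) if k.any() else '')
q=p[185:335,200:350]
cv2.imwrite('pics/scene4.png',cv2.resize(q[...,::-1],(580,580),interpolation=2))"
```

```text
t 20.75 p [0.5015 0.1237 0.1202] jar xy 0.0006 0.0004 xang 37.4 F [2.   1.54 3.97] M [ 0.45  -0.532 -0.302] op 0.012 g 30.1
tab scene 771 [0.21984032 0.03580787]
```

View pics/scene4.png

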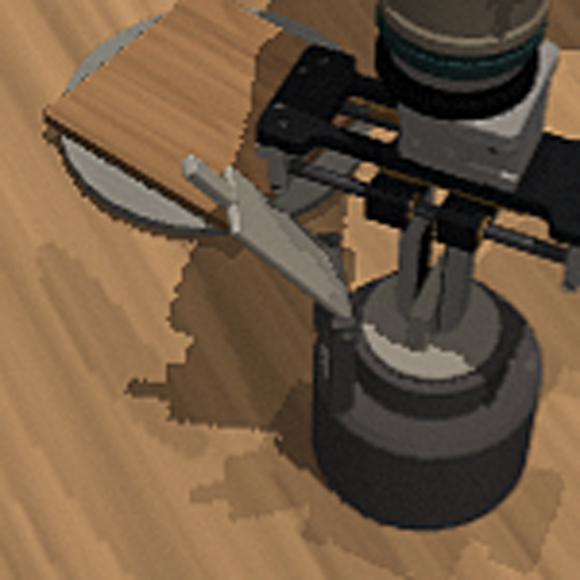

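The crop shows the gripper clear of the swung-back tab, with the bar in the fingers. The torque climbs to 0.3 N m while the spring load has moved onto the gripper, so this is the stop. I'll ease back about 1° and lift gently.

```bash
python3 -m inch '[{"x":0,"y":0,"z":0,"yaw":0.02},{"x":0,"y":0,"z":0,"yaw":0.02},{"x":0,"y":0,"z":-1,"yaw":0.02},{"x":0,"y":0,"z":-2,"yaw":0.02},{"x":0,"y":0,"z":-2,"yaw":0.02}]' 0 >/dev/null ; python3 chk.py &&  python3 -m inch '[{"x":0,"y":0,"z":-1,"yaw":0},{"x":0,"y":0,"z":-2,"yaw":0},{"x":0,"y":0,"z":-3,"yaw":0}]' 0 >/dev/null ; python3 chk.py
```

```text
t 21.3 p [0.5014 0.1237 0.1222] jar xy 0.0005 0.0004 xang 36.24 F [ 3.72  2.58 -0.03] M [ 0.713 -0.825 -0.279] op 0.0117 g 30.0
t 21.3 p [0.5014 0.1237 0.1222] jar xy 0.0005 0.0004 xang 36.24 F [ 3.72  2.58 -0.03] M [ 0.713 -0.825 -0.279] op 0.0117 g 30.0
```

```bash
python3 -m inch '[{"x":0,"y":0,"z":0,"yaw":0},{"x":0,"y":0,"z":0,"yaw":0}]' 0 >/dev/null ; python3 chk.py;  python3 -m inch '[{"x":0,"y":0,"z":0,"yaw":0.015},{"x":0,"y":0,"z":0,"yaw":0.015},{"x":0,"y":0,"z":0,"yaw":0.015}]' 0 >/dev/null ; python3 chk.py
```

```text
t 21.5 p [0.5014 0.1236 0.1222] jar xy 0.0005 0.0003 xang 36.25 F [ 3.6   3.72 -1.39] M [ 0.823 -0.932 -0.199] op 0.0116 g 30.0
t 21.8 p [0.5013 0.1235 0.1222] jar xy 0.0004 0.0001 xang 35.41 F [3.58 2.44 0.65] M [ 0.743 -0.841 -0.154] op 0.012 g 30.0
```

```bash
python3 -m inch '[{"x":0.5,"y":0,"z":0,"yaw":0},{"x":1,"y":0,"z":0,"yaw":0},{"x":1,"y":0,"z":0,"yaw":0}]' 0 >/dev/null ; python3 chk.py;  python3 -m inch '[{"x":0.5,"y":0,"z":0,"yaw":0},{"x":1,"y":0,"z":0,"yaw":0},{"x":1,"y":0,"z":0,"yaw":0}]' 0 >/dev/null ; python3 chk.py
```

```text
t 22.1 p [0.5015 0.1236 0.122 ] jar xy 0.0006 0.0003 xang 35.4 F [2.14 1.03 0.22] M [ 0.484 -0.525 -0.032] op 0.0115 g 30.0
t 22.4 p [0.5017 0.1237 0.1218] jar xy 0.0008 0.0006 xang 35.39 F [ 0.29  0.45 -0.33] M [ 0.05  -0.067 -0.053] op 0.0121 g 30.0
```

```bash
python3 -m inch '[{"x":0,"y":0,"z":-1,"yaw":0},{"x":0,"y":0,"z":-2,"yaw":0},{"x":0,"y":0,"z":-2,"yaw":0}]' 0 >/dev/null ; python3 chk.py;  python3 -m inch '[{"x":0,"y":0,"z":-1,"yaw":0},{"x":0,"y":0,"z":-2,"yaw":0},{"x":0,"y":0,"z":-2,"yaw":0}]' 0 >/dev/null ; python3 chk.py
```

```text
t 22.7 p [0.5018 0.1239 0.1239] jar xy 0.0008 0.0007 xang 35.38 F [-1.75 -0.82 -2.24] M [-0.177  0.237 -0.11 ] op 0.0115 g 30.0
t 23.0 p [0.502  0.124  0.1261] jar xy 0.0009 0.0009 xang 35.39 F [-0.73 -1.29 -1.54] M [-0.45   0.568 -0.131] op 0.0118 g 30.0
```

```bash
python3 -m inch '[{"x":-1,"y":0,"z":-1,"yaw":0},{"x":-1.5,"y":0,"z":-3,"yaw":0},{"x":-1.5,"y":0,"z":-3,"yaw":0}]' 0 >/dev/null ; python3 chk.py;  python3 -m inch '[{"x":0,"y":0,"z":-2,"yaw":0},{"x":0,"y":0,"z":-4,"yaw":0},{"x":0,"y":0,"z":-4,"yaw":0}]' 0 >/dev/null ; python3 chk.py
```

```text
t 23.3 p [0.5028 0.1244 0.1299] jar xy 0.0015 0.0016 xang 35.42 F [-0.19  0.04 -0.63] M [-0.04   0.051  0.042] op 0.0117 g 30.0
t 23.6 p [0.5021 0.124  0.1336] jar xy 0.001 0.0009 xang 35.4 F [ 0.02  0.19 -1.06] M [ 0.018 -0.007 -0.001] op 0.0116 g 30.0
```

```bash
python3 -m inch '[{"x":0,"y":0,"z":-8,"yaw":0},{"x":0,"y":0,"z":-20,"yaw":0},{"x":0,"y":0,"z":-35,"yaw":0},{"x":0,"y":0,"z":-55,"yaw":0},{"x":0,"y":0,"z":-75,"yaw":0},{"x":0,"y":0,"z":-90,"yaw":0},{"x":0,"y":0,"z":-100,"yaw":0},{"x":0,"y":0,"z":-100,"yaw":0}]' 0 >/dev/null ; python3 chk.py; python3 -c "
from h import *
for n in('top','scene'):
  z=np.load(n+'0.npz');P=pts(n,z['d']);m=((P[...,2]>.025)&(P[...,2]<.036)&(abs(P[...,0]-.488)<.14)&(abs(P[...,1]+.175)<.14)).astype(np.uint8)
  m=cv2.morphologyEx(m,cv2.MORPH_OPEN,np.ones((3,3)));l=cv2.connectedComponentsWithStats(m);i=1+l[2][1:,4].argmax();Q=P[l[1]==i]
  print(n,len(Q),cv2.minAreaRect(Q[:,:2].astype(np.float32)),Q.mean(0))
rel([.487,-.172,.2336])
p,d=read_camera('scene');q=p[135:335,200:400]
cv2.imwrite('pics/scene5.png',cv2.resize(q[...,::-1],(590,590),interpolation=2))"
```

```text
t 24.4 p [0.5026 0.1241 0.235 ] jar xy 0.0015 0.0012 xang 35.39 F [ 0.31  0.45 -1.68] M [-0.011  0.012  0.045] op 0.0118 g 30.0
top 4019 ((0.4908547103404999, -0.17015552520751953), (0.17069193720817566, 0.16920413076877594), 24.15170669555664) [ 0.49006734 -0.16950771  0.03037693]
scene 2881 ((0.4898073673248291, -0.1692517101764679), (0.1734619140625, 0.17329928278923035), 24.16240119934082) [ 0.49311295 -0.16280445  0.03000137]
[-184.2  232.3    1.1]
xang 35.39 yaw None
```

View pics/scene5.png

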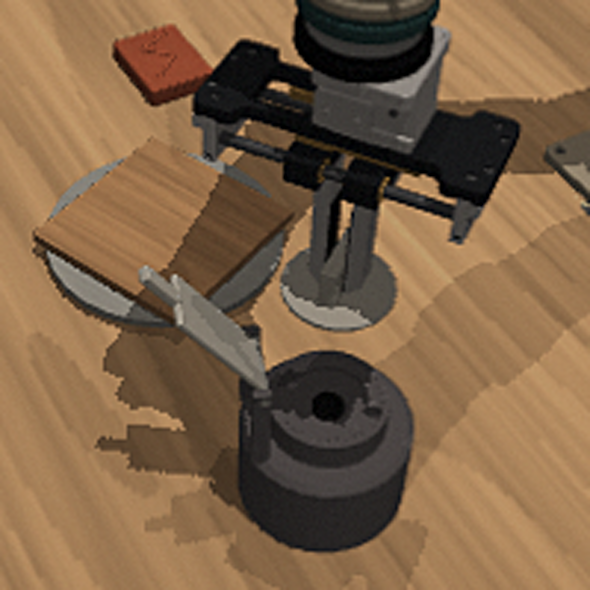

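The cap is off and hanging level in the fingers at (338,290). The board is clear and the tab is still back.

```bash
python3 -m inch '[{"x":-6,"y":10,"z":-20,"yaw":0},{"x":-22,"y":28,"z":-25,"yaw":0},{"x":-44,"y":57,"z":-25,"yaw":0},{"x":-68,"y":88,"z":-25,"yaw":0},{"x":-93,"y":120,"z":-25,"yaw":0},{"x":-118,"y":152,"z":-25,"yaw":0},{"x":-142,"y":183,"z":-25,"yaw":0},{"x":-163,"y":210,"z":-25,"yaw":0},{"x":-177,"y":228,"z":-25,"yaw":0},{"x":-181,"y":232,"z":-25,"yaw":0}]' 0 >/dev/null; python3 -m inch '[{"x":0,"y":0,"z":20,"yaw":0},{"x":0,"y":0,"z":50,"yaw":0},{"x":0,"y":0,"z":85,"yaw":0},{"x":0,"y":0,"z":120,"yaw":0},{"x":0,"y":0,"z":150,"yaw":0},{"x":0,"y":0,"z":175,"yaw":0},{"x":0,"y":0,"z":190,"yaw":0},{"x":0,"y":0,"z":197,"yaw":0},{"x":0,"y":0,"z":197,"yaw":0},{"x":0,"y":0,"z":197,"yaw":0}]' 0 >/dev/null ; python3 chk.py; python3 -c "
from h import *
p,d=read_camera('scene');q=p[105:255,170:320]
cv2.imwrite('pics/scene6.png',cv2.resize(q[...,::-1],(590,590),interpolation=2))"
```

```text
t 26.45 p [ 0.489  -0.1697  0.0617] jar xy 0.0955 -0.2774 xang 35.44 F [ 0.62  0.61 -0.51] M [ 0.001 -0.007  0.005] op 0.0115 g 30.0
```

View pics/scene6.png

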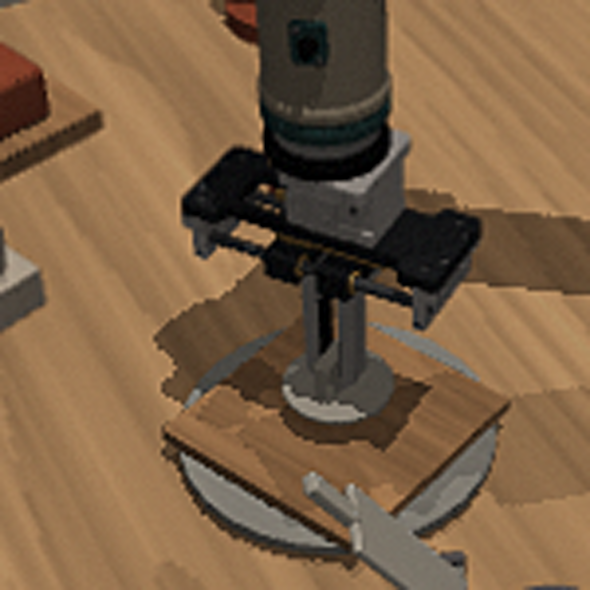

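The cap is level at (337,390), just above the middle of the board. I'll lower it until contact is felt.

```bash
python3 -m inch '[{"x":0,"y":0,"z":4,"yaw":0},{"x":0,"y":0,"z":8,"yaw":0},{"x":0,"y":0,"z":8,"yaw":0}]' 0 >/dev/null; python3 chk.py; python3 -m inch '[{"x":0,"y":0,"z":1,"yaw":0},{"x":0,"y":0,"z":2,"yaw":0},{"x":0,"y":0,"z":2,"yaw":0}]' 0 >/dev/null; python3 chk.py
```

```text
t 26.8 p [ 0.4882 -0.1703  0.053 ] jar xy 0.095 -0.2783 xang 35.39 F [ 0.7   0.67 -0.79] M [0.004 0.015 0.007] op 0.0117 g 30.0
t 27.1 p [ 0.4884 -0.1702  0.0511] jar xy 0.0951 -0.2782 xang 35.39 F [-0.04 -0.05 -1.92] M [ 0.007 -0.012  0.041] op 0.0117 g 30.0
```

```bash
python3 -m inch '[{"x":0,"y":0,"z":0.5,"yaw":0},{"x":0,"y":0,"z":1,"yaw":0},{"x":0,"y":0,"z":1,"yaw":0}]' 0 >/dev/null; python3 chk.py; python3 -m inch '[{"x":0,"y":0,"z":0.5,"yaw":0},{"x":0,"y":0,"z":0.5,"yaw":0}]' 0 >/dev/null; python3 chk.py
```

```text
t 27.4 p [ 0.4885 -0.1702  0.0502] jar xy 0.0952 -0.2781 xang 35.4 F [ 0.46  0.19 -1.47] M [-0.003 -0.038 -0.013] op 0.0117 g 30.0
t 27.6 p [ 0.4885 -0.1703  0.0501] jar xy 0.0952 -0.2782 xang 35.4 F [-2.09  1.16  4.99] M [0.053 0.302 0.031] op 0.0118 g 30.0
```

Contact at 5 N. Releasing and withdrawing.

```bash
python3 -m inch '[{"x":0,"y":0,"z":0,"yaw":0},{"x":0,"y":0,"z":0,"yaw":0},{"x":0,"y":0,"z":0,"yaw":0},{"x":0,"y":0,"z":0,"yaw":0},{"x":0,"y":0,"z":0,"yaw":0},{"x":0,"y":0,"z":0,"yaw":0}]' 50 >/dev/null; python3 chk.py; python3 -m inch '[{"x":0,"y":0,"z":-15,"yaw":0},{"x":0,"y":0,"z":-50,"yaw":0},{"x":0,"y":0,"z":-95,"yaw":0},{"x":0,"y":0,"z":-130,"yaw":0},{"x":0,"y":0,"z":-150,"yaw":0},{"x":0,"y":0,"z":-150,"yaw":0}]' 50 >/dev/null; python3 -c "
from h import *
show()
p,d=read_camera('scene');P=pts('scene',d);Q=P.reshape(-1,3)
k=(np.hypot(Q[:,0]-.49,Q[:,1]+.17)<.055)&(Q[:,2]>.055)&(Q[:,2]<.09);print(Q[k].mean(0),np.percentile(Q[k,2],98))
f=(np.hypot(Q[:,0]-.49,Q[:,1]+.17)<.055)&(Q[:,2]>.040)&(Q[:,2]<.05);c=np.linalg.lstsq(np.c_[Q[f,:2],np.ones(f.sum())],Q[f,2],rcond=None)[0];print('tilt',c[:2],f.sum())
dd=Q[:,:2]-J;x=dd@JX;y=dd@JY
k=(x>.05)&(x<.14)&(abs(y)<.024)&(Q[:,2]<.24)&(Q[:,2]>.17);print('tab',np.polyfit(Q[k,2],x[k],1))
q=p[105:305,170:370]
cv2.imwrite('pics/scene7.png',cv2.resize(q[...,::-1],(590,590),interpolation=2))"
```

```text
t 28.2 p [ 0.4885 -0.1703  0.0497] jar xy 0.0952 -0.2782 xang 35.4 F [-0.59  0.18 -0.02] M [-0.057 -0.022 -0.083] op 0.0498 g 0.0
t 28.8 p [ 0.4904 -0.1708  0.2026] jar xy 0.0973 -0.2779 xang 35.38 F [ 0.25 -0.01 -0.2 ] M [0.069 0.003 0.018] op 0.0501 g 0.0
[ 0.48937286 -0.16610163  0.06993581] 0.07912631661511378
tilt [ 0.0019344 -0.0143013] 341
tab [ 0.74051816 -0.06573259]
```

View pics/scene7.png

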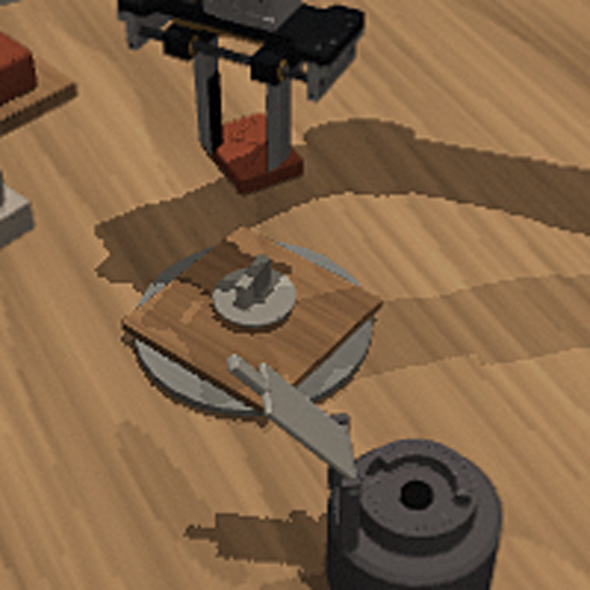

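The cap stands upright at (254,297), in the middle of the board with its bar up. The tab is still back, and the gripper is clear.

```bash
python3 -c "
from station import env
print(env.job_done())"
```

```text
the job is handed in; nothing more can be done
None
```

I handed the job in at about 29 s of the 72 s limit, and no verdict was shown: the tab is back at about 2.2 rad, the cap was unscrewed to its stop (about 0.3 N m) and lifted off, and it stands upright, bar up, within about 5 mm of the board's middle, with the cup, tile and figure never approached.

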